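Take the left-hand nut off the flat-lap polisher

TASK

The copper lap on the flat-lap polisher is due for changing: take off the wing nut that holds it. Its thread is left-handed, so turn it clockwise until you feel it come free, without pulling hard on the thread or forcing it on against the stop that follows; then lift it off and set it down gently, upright, in the middle of the white parts tray. Leave the other things on the bench where they are.

Things in the scene. Friction and masses are not known exactly. Their poses are not given: they have to be found in the camera images.
- polisher: Flat-lap polishing machine, fixed: round grey housing 220 mm across, 70 mm high, with a copper lap disc 160 mm across on it, its top 90 mm above the origin. Origin: centre of the underside, on the bench; z up. In the lap's middle stands a fixed threaded spindle, hidden under the nut (42 mm across, 22 mm high above the lap), in a 64 mm sprung steel plate.
- nut: Wing nut on the spindle, loose, 0.13 to 0.21 kg: brass skirt 53 mm across, 24 mm high; on it a black upright wing to grip, 46 mm long (nut x), 16 mm thick (nut y), 24 to 58 mm above the origin, white mark near its +x end. Origin: centre of the skirt's underside, on the thread's axis; z up; at first 94 mm above the bench. Underneath, a bore 45 mm wide, 20 mm deep, with two pins.
- wing (a point): Point on the nut's axis 47 mm above the nut's origin: a good TCP height for gripping the wing across its 16 mm from above. Turning needs up to about 0.3 N m at first, as the sprung plate pushes the nut up with about 6 N until it has risen 3 mm. It has 1 mm of play all round: risen over 8.5 mm, it is free. Pressed against the stop, friction holds it down: ease back before lifting.
- thread_axis (a point): Middle of the lap's top face, on the thread's axis. Quick left-hand thread: turned clockwise (seen from above) the nut turns level, then climbs 7 mm over 1 rad. After 1.15 to 2.4 rad, different every time and hidden, its pins come out from under the thread; 0.25 rad on they meet a hard stop. Only between these can it be lifted.
- nut_foot (a point): The nut's origin again (underside centre). Lifted 25 mm from its unscrewed height, the nut is clear of the spindle. Turned counter-clockwise from the start it only meets a hard stop, after 0.1 to 1.35 rad. The thread bears 60 N summed over all its contacts: about 0.5 N m of turning against a stop, or a 20 N pull, so feel for the end and do not force it.
- tray: White square plastic parts tray, fixed, 140 x 140 mm outside, 132 mm inside, walls 16 mm high, floor 4 mm thick. Origin: centre of the underside, on the bench; z up.
- polish: Amber jar of polish with a black cap, 44 mm across, 75 mm high, loose; to be left alone. Origin: centre of the underside.
- tub: Clear plastic tub of gilt hoops, 92 mm across the rim, 50 mm high, loose; to be left alone. Origin: centre of the underside.
- mallet: Small hammer with a wooden handle, 220 mm long, lying on the bench beyond; to be left alone. Handle along its own -x.
Mind the look-alikes: they are no part of the job. There is more than one size of the polisher; the one meant has the size given above.

How it is judged:
By the outcome, as a careful person would: the job done as asked, in the order asked, and still so for the second after the job is handed in, with the robot touching nothing.
It also fails if it takes over 67 s, if anything falls off the work surface, if the arm or the gripper's body presses on something with over 40 N, if the wrist force passes 120 N, or if a joint passes its speed limit or range.

ROBOT

A 7-joint arm with a two-finger parallel gripper is mounted at the origin on the work surface. World frame = base frame: x ahead of the robot, y to its left, z up, the work surface at z = 0. Lengths are in mm, angles in rad, forces in N, time in s.
With the tool pointing down it reaches from about 375 to 925 mm from the base axis. Payload 3.1 kg.
Tool frame: the origin (TCP) lies between the finger pads, 19 mm behind the fingertips; this is the grasp point; z points along the fingers, y is the line along which they close (so a half turn about z gives the same grasp; the last joint's range is limited). The gripper opens to 85 mm and grips with 20 to 120 N. Pads are 22 mm wide; open, the fingers measure 114 mm over their backs; the gripper's body (76 mm by 85 mm) begins 54 mm behind the grasp point. The pads swing forward as they close: fully open they stand 13 mm farther back than shut.
Start: joints at [-1.256, 0.383, 0.044, 1.598, -0.018, 1.161, -0.05], TCP at [260.743, 595.413, 249.969] pointing down, gripper open.
Joint ranges: [-2.61, 2.61], [-0.41, 2.15], [-1.48, 1.57], [0, 2.5], [-1.57, 4.71], [0.05, 1.97], [-2.85, 2.85]. Speed limits (rad/s): [2.79, 2.79, 3.14, 3.14, 3.14, 3.14, 3.14].

INTERFACE

Orientations are given as [roll, pitch, yaw] about the fixed x, y, z axes, in that order (R = Rz(yaw) Ry(pitch) Rx(roll)).
In Python, from bench import arm, viewer gives the robot as it stands.
- The arm moves only by the tool servo_tool, never from a script. Its argument "commands" is a list of rows, each an object of numbers: "wx", "wy", "wz": the turn, a rotation vector about the tool's x, y, z in degrees; "dx", "dy", "dz": the shift along the tool's x, y, z in mm; "gripper": the opening in per cent of the stroke, from 0 (shut) to 100 (fully open). In form: [{"wx": .., "wy": .., "wz": .., "dx": .., "dy": .., "dz": .., "gripper": ..}, ...]. A call has 1 to 20 rows; each row shifts and turns the commanded pose from where the row before left it, along the tool's axes as they then stand; what a row does not reach is not made up. A row lasts 1/8 s, in which the tool goes at most 62.5 mm and 10.7 degrees, less where a joint would pass 70% of its speed; a pose out of reach is approached as far as the arm can. A call is refused whole if a number of a shift passes 62.5 or a number of a turn 10.7, either way. A call with a gripper value outside its range is refused whole. The fingers move at their own pace and stop on an object; "force" is the grip in N (left out, the last holds). Time passes only in rows, so rows that do not move let the fingers close. It gives the time, the measured TCP pose, the force, the opening and the grip force at its end, in the units of the state.
- arm.sense(): the state, without advancing time (a new reading comes with each control period).
- viewer.capture(name): name is "side" or "top"; returns a dict with "image" (400x640x3 uint8, red, green, blue), "camera_matrix" (3x3 intrinsics, pixels), "k1" (the pictures are not rectified: a ray, as slopes to the right and down, at radius r is drawn at 1 + k1 r^2 times it, then the intrinsics apply), "eye" and "orientation" of the camera in the world. Camera axes: x right, y down, z forward; pixel columns grow to the right and rows downward; lengths in mm; the calibration is good to about 2 mm. A picture is of the moment at which its call begins. There is no depth.
- arm.job_done(): hands the job in; it is judged then, once.
The state is a dict: "clock": time; "q": joint angles; "qd": joint speeds; "joint_torque": joint torques, N m; "position": TCP position; "tcp_rot": TCP orientation; "contact_force": force on the tool from outside, world axes, zero at the start; "torque": the same for the moment, N m; "width": opening from 0.0 (shut) to 1.0 (fully open); "gripper_force": force on a finger pad.
Only numpy, scipy, OpenCV 4.12 (cv2) and the standard library are available. Lean on these libraries where they do the work, as an engineer would, in place of code of your own. Each camera call takes 0.05 s, during which the arm holds its last target. There are 200 camera calls.

## Working session

There is one attempt and no reset: what is moved stays moved. The work goes in short steps, Python scripts to look and compute and a tool call to move; the robot and the scene stay as the last step left them, time stands still between calls to the robot, and variables do not carry over. Pictures are saved under pics/ and viewed, at most 10 in all, crops included, and the job is handed in when it is done.

Besides the shell and the picture viewer there is one more tool, called after ">>>" as name(argument=value, ...), one argument or row to a line, values as JSON. servo_tool: Moves the arm, as the interface text tells. Its arguments: {"type":"object","properties":{"commands":{"type":"array"},"force":{"type":"number"}},"required":["commands"]}

```bash
mkdir -p pics; cat > h.py <<'E'
import numpy as np,cv2
from bench import arm,viewer
from scipy.spatial.transform import Rotation as R
def cap(n,f=None):
    c=viewer.capture(n)
    if f: cv2.imwrite('pics/'+f,c['image'][:,:,::-1])
    return c
def rot(c):
    o=np.array(c['orientation'],float)
    return o if o.shape==(3,3) else R.from_euler('xyz',o).as_matrix()
def ray(c,u,v):
    K=np.array(c['camera_matrix']);k=c['k1']
    d=np.array([(u-K[0,2])/K[0,0],(v-K[1,2])/K[1,1]]);s=d.copy()
    for _ in range(30): s=d/(1+k*(s@s))
    return np.array(c['eye']),rot(c)@np.array([*s,1])
def at_z(c,u,v,z):
    e,d=ray(c,u,v); return e+d*(z-e[2])/d[2]
def proj(c,p):
    K=np.array(c['camera_matrix']);q=rot(c).T@(np.array(p)-np.array(c['eye']))
    s=q[:2]/q[2]; s=s*(1+c['k1']*(s@s)); return K[0,0]*s[0]+K[0,2],K[1,1]*s[1]+K[1,2]
E
python3 - <<'E'
from h import *
for n in('side','top'):
    c=cap(n,n+'1.png');print({k:v for k,v in c.items() if k!='image'})
print(arm.sense())
E
```

```text
{'camera_matrix': array([[372.63373449,   0.        , 318.64052843],
       [  0.        , 372.63373449, 201.07395836],
       [  0.        ,   0.        ,   1.        ]]), 'k1': -0.0500816510280881, 'eye': array([  37.5011821 , -698.83907475,  726.40866656]), 'orientation': array([-2.21648349, -0.0124253 , -0.73897635])}
{'camera_matrix': array([[410.10236049,   0.        , 318.89501449],
       [  0.        , 410.10236049, 196.66597413],
       [  0.        ,   0.        ,   1.        ]]), 'k1': -0.0827616105610876, 'eye': array([ 416.0503146 ,  -85.26577313, 1031.085171  ]), 'orientation': array([-2.97301442, -0.02184927, -1.56707649])}
{'clock': 0.1, 'q': array([-1.25580838,  0.38380414,  0.04385823,  1.59942671, -0.01790793,
        1.16124387, -0.04992934]), 'qd': array([-1.08815722e-04,  1.61335735e-04,  1.48704294e-03, -3.65829700e-03,
       -2.46914313e-05, -1.40407162e-04,  1.34449700e-03]), 'joint_torque': array([ 2.73071142e-03, -4.34725499e+01,  1.02937046e+00, -2.50453073e+01,
        1.08893198e-02,  5.48725569e-03, -9.77021898e-06]), 'position': array([260.43434055, 594.63934452, 248.67568277]), 'tcp_rot': array([-3.13910699e+00,  1.33444183e-04,  2.72883203e+00]), 'contact_force': array([ 0.49817309, -0.63406594,  0.60320647]), 'torque': array([-0.02597676,  0.07558454, -0.01970732]), 'gripper_force': 0.0, 'width': 1.002707267417505}
```

View pics/side1.png

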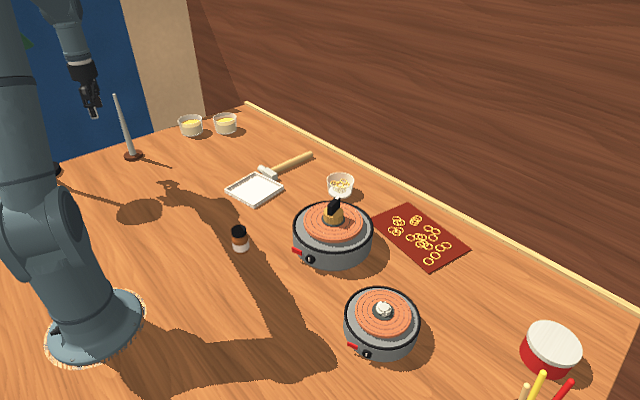

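View pics/top1.png

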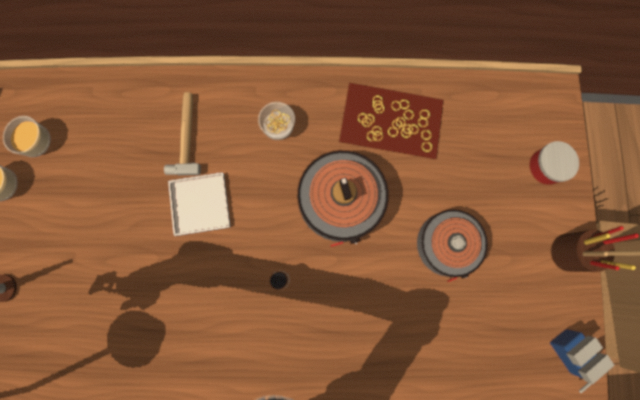

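The side view shows the large polisher at about (332,235) with the black wing at (335,207). In the top view the polisher is at (343,195), the tray at (200,204) and the jar at (278,281). Next I enlarge the nut and tray.

```bash
python3 - <<'E'
from h import *
a=cv2.imread('pics/top1.png');s=cv2.imread('pics/side1.png')
z=lambda im,u,v,w,h,k:cv2.resize(im[v:v+h,u:u+w],None,fx=k,fy=k,interpolation=cv2.INTER_CUBIC)
A=z(a,293,145,100,100,4);B=z(a,160,165,80,80,5);C=z(s,283,185,100,50,4)
o=np.zeros((600,800,3),np.uint8);o[:400,:400]=A;o[:400,400:]=B;o[400:,:400]=C;
o[400:,400:]=z(s,215,165,80,40,5)
cv2.imwrite('pics/z1.png',o)
E
```

```text
(no output)
```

View pics/z1.png

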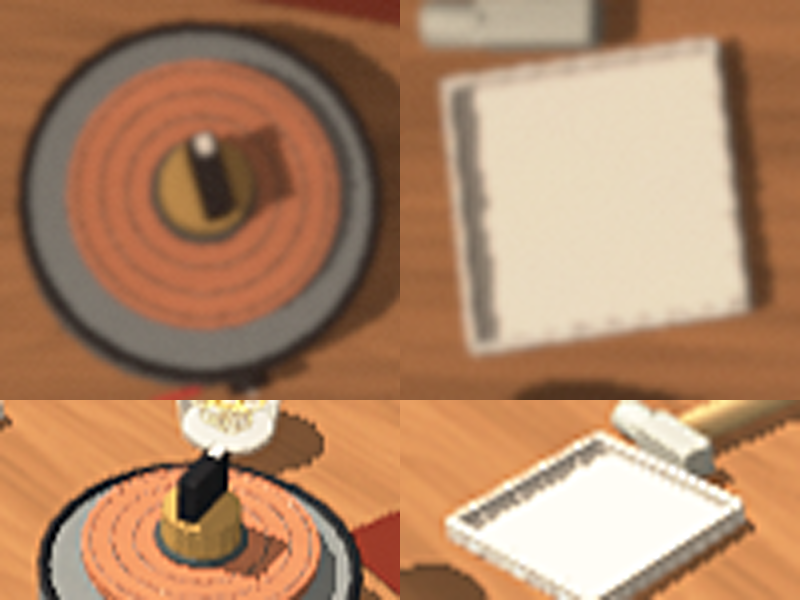

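```bash
python3 - <<'E'
from h import *
c=cap('top');s=cap('side')
f=lambda x,y:(293+(x+.5)/4-.5,145+(y+.5)/4-.5)
g=lambda x,y:(160+(x-400+.5)/5-.5,165+(y+.5)/5-.5)
lap=at_z(c,*f(204.5,193),90);print('lap',lap,[at_z(c,*f(*p),90)[:2] for p in((67,193),(342,193),(204,58),(204,328))])
w1=at_z(c,*f(202,135),152);w2=at_z(c,*f(218,213),152);print('wing',w1,w2,(w1+w2)/2,np.linalg.norm(w1-w2),np.arctan2(*(w1-w2)[1::-1]))
t=[at_z(c,*g(*p),16) for p in((442,80),(716,40),(748,310),(474,352))]
print('tray',np.mean(t,0),[np.linalg.norm(t[i]-t[i-1]) for i in range(4)],np.arctan2(*(t[1]-t[0])[1::-1]))
h=lambda x,y:(283+(x+.5)/4-.5,185+(y-400+.5)/4-.5)
h2=lambda x,y:(215+(x-400+.5)/5-.5,165+(y-400+.5)/5-.5)
print('side wing top', at_z(s,*h(207,466),152), 'lap ends',at_z(s,*h(81,540),90),at_z(s,*h(321,545),90))
ts=[at_z(s,*h2(*p),16) for p in((448,522),(600,434),(743,508),)];print(ts,(ts[0]+ts[2])/2)
q=arm.sense();T=R.from_euler('xyz',q['tcp_rot']);print(T.as_matrix())
d=np.array([*lap[:2],250])-q['position'];print(d,T.inv().apply(d))
E
```

```text
lap [ 585.74489602 -163.27175579   90.        ] [array([585.12881928, -83.00662745]), array([ 586.37539765, -244.04173868]), array([ 667.04718921, -163.5412273 ]), array([ 506.72309895, -162.4970078 ])]
wing [ 606.90099075 -156.97530456  152.        ] [ 563.55738358 -165.42777193  152.        ] [ 585.22918716 -161.20153825  152.        ] 44.160077978763326 0.19259358971161308
tray [569.56547439 195.03062943  16.        ] [np.float64(139.85687300476894), np.float64(140.75865101848595), np.float64(138.76127148525566), np.float64(137.75594832984652)] -1.4167645818623407
side wing top [ 586.43984306 -166.91047562  152.        ] lap ends [ 525.59183433 -112.64409303   90.        ] [ 641.64424129 -222.25480412   90.        ]
[array([489.67476068, 247.61562188,  16.        ]), array([626.69026394, 270.8878148 ,  16.        ]), array([645.93708428, 131.5694299 ,  16.        ])] [567.80592248 189.59252589  16.        ]
[[-9.16031193e-01  4.01106607e-01 -5.86215585e-04]
 [ 4.01107023e-01  9.16029826e-01 -1.58536798e-03]
 [-9.89106103e-05 -1.68738171e-03 -9.99998571e-01]]
[ 325.22547259 -758.15584331    0.92223914] [-6.02018402e+02 -5.64044836e+02  8.90659309e-02]
```

The nut axis is at about (585.5,-163) with the wing at yaw 0.19, and the tray is at (569,194). The measured sizes agree with those given. I move over the nut, choosing the yaw that leaves the last joint the whole clockwise range.

>>> servo_tool(
  commands=[
    {"dx": -20, "dy": -18.8, "dz": 0, "gripper": 60},
    {"dx": -38, "dy": -35.6},
    {"dx": -38, "dy": -35.6},
    {"dx": -38, "dy": -35.6},
    {"dx": -38, "dy": -35.6},
    {"dx": -38, "dy": -35.6},
    {"dx": -38, "dy": -35.6},
    {"dx": -38, "dy": -35.6},
    {"dx": -38, "dy": -35.6},
    {"dx": -38, "dy": -35.6},
    {"dx": -38, "dy": -35.6},
    {"dx": -38, "dy": -35.6},
    {"dx": -38, "dy": -35.6},
    {"dx": -38, "dy": -35.6},
    {"dx": -38, "dy": -35.6},
    {"dx": -38, "dy": -35.6},
    {"wz": -10},
    {"wz": -10},
    {"wz": -10},
    {"wz": -5},
  ],
  force=40,
)

```text
invalid input
```

```bash
cat > d.py <<'E'
from h import *
import sys
def delta(x,y,z,yaw):
    q=arm.sense();T=R.from_euler('xyz',q['tcp_rot']);M=T.as_matrix()
    W=R.from_matrix(np.column_stack([[np.sin(yaw),-np.cos(yaw),0],[np.cos(yaw),np.sin(yaw),0],[0,0,-1]]))  # yaw = heading of tool y
    np.set_printoptions(precision=2,suppress=True)
    print('t',q['clock'],'pos',q['position'],'ydeg',np.degrees(np.arctan2(M[1,1],M[0,1])),'q',q['q'])
    print('F',q['contact_force'],'T',q['torque'],'w',q['width'],'gf',q['gripper_force'])
    print('shift',T.inv().apply(np.array([x,y,z])-q['position']),'turn deg',np.degrees((T.inv()*W).as_rotvec()))
a=sys.argv[1:]
delta(float(a[0]),float(a[1]),float(a[2]),np.radians(float(a[3])))
E
python3 d.py 585.5 -163 200 101
```

```text
Traceback (most recent call last):
  File "d.py", line 11, in <module>
    delta(float(a[0]),float(a[1]),float(a[2]),np.radians(float(a[3])))
    ~~~~~^^^^^^^^^^^^^^^^^^^^^^^^^^^^^^^^^^^^^^^^^^^^^^^^^^^^^^^^^^^^^
  File "d.py", line 5, in delta
    W=R.from_matrix(np.column_stack([[np.sin(yaw),-np.cos(yaw),0],[np.cos(yaw),np.sin(yaw),0],[0,0,-1]]))  # yaw = heading of tool y
  File "scipy/spatial/transform/_rotation.pyx", line 1143, in scipy.spatial.transform._rotation.Rotation.from_matrix
ValueError: Non-positive determinant (left-handed or null coordinate frame) in rotation matrix 0: [[ 0.98162718 -0.190809    0.        ]
 [ 0.190809    0.98162718  0.        ]
 [ 0.          0.         -1.        ]].
```

>>> servo_tool(
  commands=[
    {"wx": 0, "wy": 0, "wz": 0, "dx": -20, "dy": -18.8, "dz": 0, "gripper": 60},
    {"wx": 0, "wy": 0, "wz": 0, "dx": -38, "dy": -35.6, "dz": 0, "gripper": 60},
    {"wx": 0, "wy": 0, "wz": 0, "dx": -38, "dy": -35.6, "dz": 0, "gripper": 60},
    {"wx": 0, "wy": 0, "wz": 0, "dx": -38, "dy": -35.6, "dz": 0, "gripper": 60},
    {"wx": 0, "wy": 0, "wz": 0, "dx": -38, "dy": -35.6, "dz": 0, "gripper": 60},
    {"wx": 0, "wy": 0, "wz": 0, "dx": -38, "dy": -35.6, "dz": 0, "gripper": 60},
    {"wx": 0, "wy": 0, "wz": 0, "dx": -38, "dy": -35.6, "dz": 0, "gripper": 60},
    {"wx": 0, "wy": 0, "wz": 0, "dx": -38, "dy": -35.6, "dz": 0, "gripper": 60},
    {"wx": 0, "wy": 0, "wz": 0, "dx": -38, "dy": -35.6, "dz": 0, "gripper": 60},
    {"wx": 0, "wy": 0, "wz": 0, "dx": -38, "dy": -35.6, "dz": 0, "gripper": 60},
    {"wx": 0, "wy": 0, "wz": 0, "dx": -38, "dy": -35.6, "dz": 0, "gripper": 60},
    {"wx": 0, "wy": 0, "wz": 0, "dx": -38, "dy": -35.6, "dz": 0, "gripper": 60},
    {"wx": 0, "wy": 0, "wz": 0, "dx": -38, "dy": -35.6, "dz": 0, "gripper": 60},
    {"wx": 0, "wy": 0, "wz": 0, "dx": -38, "dy": -35.6, "dz": 0, "gripper": 60},
    {"wx": 0, "wy": 0, "wz": 0, "dx": -38, "dy": -35.6, "dz": 0, "gripper": 60},
    {"wx": 0, "wy": 0, "wz": 0, "dx": -38, "dy": -35.6, "dz": 0, "gripper": 60},
    {"wx": 0, "wy": 0, "wz": -10, "dx": 0, "dy": 0, "dz": 0, "gripper": 60},
    {"wx": 0, "wy": 0, "wz": -10, "dx": 0, "dy": 0, "dz": 0, "gripper": 60},
    {"wx": 0, "wy": 0, "wz": -10, "dx": 0, "dy": 0, "dz": 0, "gripper": 60},
    {"wx": 0, "wy": 0, "wz": -5, "dx": 0, "dy": 0, "dz": 0, "gripper": 60},
  ],
  force=40,
)

```text
clock: 2.7
position: [579.2, -147.6, 249.7]
tcp_rot: [3.141, -0.001, -2.94]
contact_force: [0.0, 0.4, -0.2]
width: 0.602
gripper_force: 0.0
```

```bash
sed -i 's/\[np.sin(yaw),-np.cos(yaw),0\]/[-np.sin(yaw),np.cos(yaw),0]/' d.py
python3 d.py 585.5 -163 200 101
```

```text
t 2.7 pos [ 579.24 -147.58  249.66] ydeg 101.54452160196983 q [-0.23  0.31  0.5   1.75 -0.16  1.13  2.09]
F [ 0.01  0.4  -0.19] T [-0.01 -0.04 -0.04] w 0.6021004282106928 gf 0.0
shift [ -3.07 -16.38  49.66] turn deg [ 0.02 -0.03  0.54]
```

>>> servo_tool(
  commands=[
    {"wx": 0, "wy": 0, "wz": 0.5, "dx": -3, "dy": -16.4, "dz": 10, "gripper": 60},
    {"wx": 0, "wy": 0, "wz": 0, "dx": 0, "dy": 0, "dz": 20, "gripper": 60},
    {"wx": 0, "wy": 0, "wz": 0, "dx": 0, "dy": 0, "dz": 20, "gripper": 60},
    {"wx": 0, "wy": 0, "wz": 0, "dx": 0, "dy": 0, "dz": 20, "gripper": 60},
    {"wx": 0, "wy": 0, "wz": 0, "dx": 0, "dy": 0, "dz": 0, "gripper": 60},
  ],
  force=40,
)

```text
clock: 3.32
position: [583.6, -162.1, 176.8]
tcp_rot: [3.14, -0.006, -2.952]
contact_force: [-1.1, -0.4, 0.8]
width: 0.601
gripper_force: 0.0
```

```bash
python3 d.py 585.5 -163 142 101; python3 - <<'E'
from h import *
z=lambda im,u,v,w,h,k:cv2.resize(im[v:v+h,u:u+w],None,fx=k,fy=k,interpolation=cv2.INTER_CUBIC)
a=cap('top')['image'][:,:,::-1];s=cap('side')['image'][:,:,::-1]
cv2.imwrite('pics/z2.png',np.hstack([z(a,293,145,80,100,5),z(s,293,145,80,100,5)]))
E
```

```text
t 3.325 pos [ 583.56 -162.06  176.77] ydeg 100.87610517721852 q [-0.19  0.41  0.49  1.79 -0.22  1.01  2.14]
F [-1.1  -0.44  0.79] T [0.04 0.01 0.03] w 0.6007215934584019 gf 0.0
shift [-1.93 -1.36 34.76] turn deg [ 0.12 -0.33 -0.12]
```

View pics/z2.png

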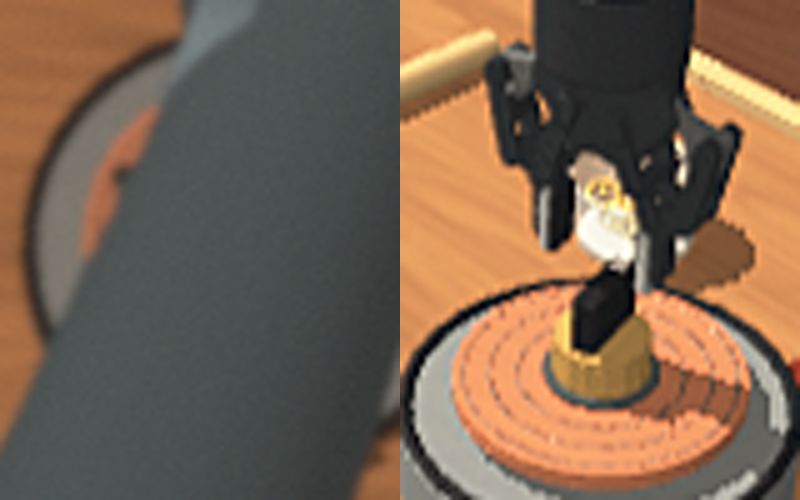

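The side view shows the open fingers straddling the wing's sides above it, so the alignment is good. I descend.

>>> servo_tool(
  commands=[
    {"wx": 0, "wy": 0, "wz": 0, "dx": -1, "dy": -1, "dz": 12, "gripper": 60},
    {"wx": 0, "wy": 0, "wz": 0, "dx": 0, "dy": 0, "dz": 12, "gripper": 60},
    {"wx": 0, "wy": 0, "wz": 0, "dx": 0, "dy": 0, "dz": 8, "gripper": 60},
    {"wx": 0, "wy": 0, "wz": 0, "dx": 0, "dy": 0, "dz": 0, "gripper": 60},
    {"wx": 0, "wy": 0, "wz": 0, "dx": 0, "dy": 0, "dz": 0, "gripper": 60},
  ],
  force=40,
)

```text
clock: 4.05
position: [587.0, -164.0, 148.1]
tcp_rot: [-3.141, 0.0, -2.952]
contact_force: [-1.7, 1.6, 1.5]
width: 0.598
gripper_force: 0.0
```

```bash
python3 d.py 585.5 -163 142 101
```

```text
t 4.05 pos [ 586.96 -164.02  148.1 ] ydeg 100.84955453123018 q [-0.18  0.45  0.47  1.8  -0.24  0.95  2.16]
F [-1.69  1.63  1.55] T [ 0.03  0.01 -0.03] w 0.5978552374353447 gf 0.0
shift [1.24 1.28 6.1 ] turn deg [-0.01  0.01 -0.15]
```

>>> servo_tool(
  commands=[
    {"wx": 0, "wy": 0, "wz": 0, "dx": 1, "dy": 1, "dz": 5.5, "gripper": 60},
    {"wx": 0, "wy": 0, "wz": 0, "dx": 0, "dy": 0, "dz": 0, "gripper": 30},
    {"wx": 0, "wy": 0, "wz": 0, "dx": 0, "dy": 0, "dz": 0, "gripper": 0},
    {"wx": 0, "wy": 0, "wz": 0, "dx": 0, "dy": 0, "dz": 0, "gripper": 0},
    {"wx": 0, "wy": 0, "wz": 0, "dx": 0, "dy": 0, "dz": 0, "gripper": 0},
    {"wx": 0, "wy": 0, "wz": 0, "dx": 0, "dy": 0, "dz": 0, "gripper": 0},
  ],
  force=70,
)

```text
clock: 4.8
position: [585.7, -163.2, 142.7]
tcp_rot: [-3.142, 0.0, -2.952]
contact_force: [-0.6, 0.4, 0.3]
width: 0.174
gripper_force: 68.1
```

```bash
python3 d.py 585.5 -163 142 101
```

```text
t 4.8 pos [ 585.68 -163.16  142.65] ydeg 100.85673024007912 q [-0.17  0.45  0.47  1.81 -0.25  0.94  2.16]
F [-0.56  0.41  0.32] T [0.04 0.12 0.07] w 0.17414621235333477 gf 68.14271807670593
shift [0.15 0.19 0.65] turn deg [-0.    0.01 -0.14]
```

The wing is held: the opening reads about 15 mm and side forces are near zero. I turn clockwise in small steps and watch the force.

>>> servo_tool(
  commands=[
    {"wx": 0, "wy": 0, "wz": 2, "dx": 0, "dy": 0, "dz": 0, "gripper": 0},
    {"wx": 0, "wy": 0, "wz": 3, "dx": 0, "dy": 0, "dz": 0, "gripper": 0},
    {"wx": 0, "wy": 0, "wz": 3, "dx": 0, "dy": 0, "dz": 0, "gripper": 0},
    {"wx": 0, "wy": 0, "wz": 0, "dx": 0, "dy": 0, "dz": 0, "gripper": 0},
  ],
  force=70,
)

```text
clock: 5.3
position: [585.8, -163.1, 142.6]
tcp_rot: [-3.142, 0.0, -3.093]
contact_force: [-0.3, 0.3, 1.7]
width: 0.176
gripper_force: 68.3
```

```bash
python3 d.py 585.5 -163 142 101
```

```text
t 5.3 pos [ 585.78 -163.11  142.64] ydeg 92.8090590255169 q [-0.2   0.46  0.5   1.81 -0.27  0.94  2.04]
F [-0.31  0.28  1.68] T [ 0.01  0.01 -0.05] w 0.17634912658836513 gf 68.31032037734985
shift [0.28 0.12 0.64] turn deg [-0.    0.02 -8.19]
```

>>> servo_tool(
  commands=[
    {"wx": 0, "wy": 0, "wz": 4, "dx": 0, "dy": 0, "dz": 0, "gripper": 0},
    {"wx": 0, "wy": 0, "wz": 4, "dx": 0, "dy": 0, "dz": 0, "gripper": 0},
    {"wx": 0, "wy": 0, "wz": 0, "dx": 0, "dy": 0, "dz": 0, "gripper": 0},
  ],
  force=70,
)

```text
clock: 5.68
position: [585.8, -163.2, 142.6]
tcp_rot: [-3.142, 0.0, 3.052]
contact_force: [-0.3, 1.2, 0.8]
width: 0.172
gripper_force: 68.3
```

```bash
python3 d.py 585.5 -163 142 101
```

```text
t 5.675 pos [ 585.82 -163.15  142.64] ydeg 84.87411037012632 q [-0.22  0.46  0.53  1.81 -0.28  0.94  1.91]
F [-0.31  1.18  0.85] T [ 0.05  0.04 -0.11] w 0.17236470712423702 gf 68.32743644714355
shift [0.33 0.12 0.64] turn deg [ -0.     0.02 -16.13]
```

>>> servo_tool(
  commands=[
    {"wx": 0, "wy": 0, "wz": 4, "dx": 0, "dy": 0, "dz": 0, "gripper": 0},
    {"wx": 0, "wy": 0, "wz": 4, "dx": 0, "dy": 0, "dz": 0, "gripper": 0},
    {"wx": 0, "wy": 0, "wz": 0, "dx": 0, "dy": 0, "dz": 0, "gripper": 0},
  ],
  force=70,
)

```text
clock: 6.05
position: [585.8, -163.1, 142.6]
tcp_rot: [3.142, 0.0, 2.913]
contact_force: [-0.6, -0.2, 1.2]
width: 0.174
gripper_force: 68.4
```

```bash
python3 d.py 585.5 -163 142 101
```

```text
t 6.05 pos [ 585.78 -163.15  142.6 ] ydeg 76.9209605868044 q [-0.24  0.47  0.56  1.81 -0.3   0.95  1.79]
F [-0.63 -0.19  1.19] T [ 0.08  0.04 -0.07] w 0.1737505878348519 gf 68.3609390258789
shift [0.3  0.08 0.6 ] turn deg [ -0.     0.02 -24.08]
```

>>> servo_tool(
  commands=[
    {"wx": 0, "wy": 0, "wz": 4, "dx": 0, "dy": 0, "dz": 0, "gripper": 0},
    {"wx": 0, "wy": 0, "wz": 4, "dx": 0, "dy": 0, "dz": 0, "gripper": 0},
    {"wx": 0, "wy": 0, "wz": 0, "dx": 0, "dy": 0, "dz": 0, "gripper": 0},
  ],
  force=70,
)

```text
clock: 6.42
position: [585.7, -163.1, 142.6]
tcp_rot: [3.141, 0.0, 2.774]
contact_force: [-0.0, 0.2, 2.5]
width: 0.173
gripper_force: 68.4
```

```bash
python3 d.py 585.5 -163 142 101
```

```text
t 6.425 pos [ 585.72 -163.09  142.6 ] ydeg 68.95501913517413 q [-0.27  0.47  0.59  1.81 -0.32  0.95  1.67]
F [-0.02  0.21  2.46] T [ 0.06  0.12 -0.1 ] w 0.17318073588803104 gf 68.40914726257324
shift [0.24 0.   0.6 ] turn deg [  0.     0.01 -32.04]
```

>>> servo_tool(
  commands=[
    {"wx": 0, "wy": 0, "wz": 4, "dx": 0, "dy": 0, "dz": 0, "gripper": 0},
    {"wx": 0, "wy": 0, "wz": 2, "dx": 0, "dy": 0, "dz": 0, "gripper": 0},
    {"wx": 0, "wy": 0, "wz": 0, "dx": 0, "dy": 0, "dz": 0, "gripper": 0},
  ],
  force=70,
)

```text
clock: 6.8
position: [585.7, -163.1, 142.6]
tcp_rot: [3.141, 0.0, 2.669]
contact_force: [-0.8, -0.1, 3.2]
width: 0.173
gripper_force: 68.5
```

```bash
python3 d.py 585.5 -163 142 101;  python3 - <<'E'
from h import *
s=cap('side')['image'][:,:,::-1]
cv2.imwrite('pics/z3.png',cv2.resize(s[155:245,293:373],None,fx=6,fy=6,interpolation=cv2.INTER_CUBIC))
E
```

```text
t 6.8 pos [ 585.68 -163.06  142.57] ydeg 62.920543925080224 q [-0.28  0.48  0.61  1.81 -0.33  0.95  1.57]
F [-0.81 -0.13  3.16] T [ 0.03  0.13 -0.01] w 0.17274221638099385 gf 68.51116418838501
shift [ 0.19 -0.03  0.57] turn deg [  0.01   0.   -38.08]
```

View pics/z3.png

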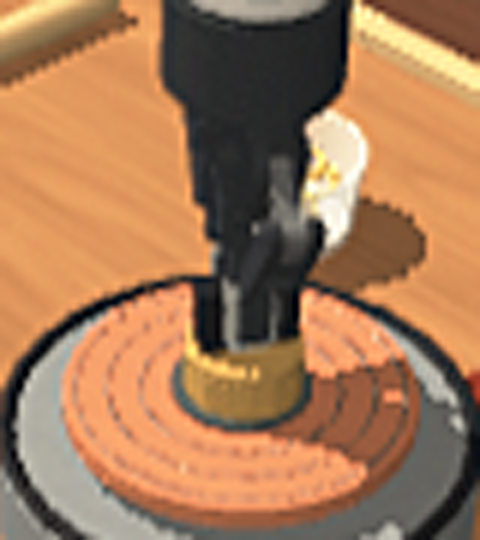

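The fingers hold the wing squarely and it turns with them, at crop (245,330). I continue, since Fz is starting to grow.

>>> servo_tool(
  commands=[
    {"wx": 0, "wy": 0, "wz": 3, "dx": 0, "dy": 0, "dz": 0, "gripper": 0},
    {"wx": 0, "wy": 0, "wz": 3, "dx": 0, "dy": 0, "dz": 0, "gripper": 0},
    {"wx": 0, "wy": 0, "wz": 0, "dx": 0, "dy": 0, "dz": 0, "gripper": 0},
  ],
  force=70,
)

```text
clock: 7.22
position: [585.7, -162.9, 142.6]
tcp_rot: [3.141, -0.0, 2.564]
contact_force: [-0.4, 0.0, 3.0]
width: 0.173
gripper_force: 68.5
```

```bash
python3 d.py 585.5 -163 142 101
```

```text
t 7.225 pos [ 585.73 -162.86  142.57] ydeg 56.91760154052297 q [-0.3   0.49  0.64  1.82 -0.35  0.95  1.48]
F [-0.45  0.04  3.05] T [ 0.17  0.12 -0.06] w 0.17301334745162686 gf 68.54289293289185
shift [ 0.12 -0.24  0.57] turn deg [  0.02   0.   -44.08]
```

>>> servo_tool(
  commands=[
    {"wx": 0, "wy": 0, "wz": 4, "dx": 0, "dy": 0, "dz": 0, "gripper": 0},
    {"wx": 0, "wy": 0, "wz": 4, "dx": 0, "dy": 0, "dz": 0, "gripper": 0},
    {"wx": 0, "wy": 0, "wz": 0, "dx": 0, "dy": 0, "dz": 0, "gripper": 0},
  ],
  force=70,
)

```text
clock: 7.6
position: [585.7, -162.6, 142.5]
tcp_rot: [3.141, -0.001, 2.425]
contact_force: [-1.6, 1.4, 2.8]
width: 0.173
gripper_force: 68.6
```

```bash
python3 d.py 585.5 -163 142 101
```

```text
t 7.6 pos [ 585.68 -162.64  142.51] ydeg 48.942789355552854 q [-0.33  0.49  0.67  1.82 -0.37  0.96  1.36]
F [-1.61  1.39  2.81] T [ 0.35  0.2  -0.16] w 0.17270331513574125 gf 68.6048948764801
shift [-0.1  -0.39  0.51] turn deg [  0.04  -0.02 -52.06]
```

>>> servo_tool(
  commands=[
    {"wx": 0, "wy": 0, "wz": 3, "dx": 0, "dy": 0, "dz": 0, "gripper": 0},
    {"wx": 0, "wy": 0, "wz": 3, "dx": 0, "dy": 0, "dz": 0, "gripper": 0},
    {"wx": 0, "wy": 0, "wz": 0, "dx": 0, "dy": 0, "dz": 0, "gripper": 0},
  ],
  force=70,
)

```text
clock: 7.98
position: [585.7, -162.5, 142.6]
tcp_rot: [3.141, -0.001, 2.321]
contact_force: [-1.1, 2.2, 3.7]
width: 0.173
gripper_force: 68.7
```

```bash
python3 d.py 585.5 -163 142 101
```

```text
t 7.975 pos [ 585.71 -162.52  142.55] ydeg 42.97134399508494 q [-0.34  0.5   0.69  1.82 -0.38  0.96  1.26]
F [-1.06  2.16  3.7 ] T [ 0.48  0.19 -0.  ] w 0.1733244901576252 gf 68.67554068565369
shift [-0.21 -0.48  0.55] turn deg [  0.05  -0.02 -58.03]
```

>>> servo_tool(
  commands=[
    {"wx": 0, "wy": 0, "wz": 0, "dx": 0.5, "dy": 0.5, "dz": 0, "gripper": 0},
    {"wx": 0, "wy": 0, "wz": 3, "dx": 0, "dy": 0, "dz": 0, "gripper": 0},
    {"wx": 0, "wy": 0, "wz": 3, "dx": 0, "dy": 0, "dz": 0, "gripper": 0},
    {"wx": 0, "wy": 0, "wz": 0, "dx": 0, "dy": 0, "dz": 0, "gripper": 0},
  ],
  force=70,
)

```text
clock: 8.48
position: [586.0, -162.4, 142.8]
tcp_rot: [3.141, 0.0, 2.215]
contact_force: [-1.4, 1.5, 4.8]
width: 0.176
gripper_force: 68.8
```

```bash
python3 d.py 585.5 -163 142 101
```

```text
t 8.475 pos [ 586.03 -162.37  142.76] ydeg 36.92083232889335 q [-0.36  0.51  0.72  1.82 -0.4   0.96  1.17]
F [-1.36  1.48  4.84] T [ 0.43  0.14 -0.08] w 0.1760246261045997 gf 68.78114461898804
shift [-0.19 -0.8   0.75] turn deg [  0.02   0.04 -64.08]
```

>>> servo_tool(
  commands=[
    {"wx": 0, "wy": 0, "wz": 3, "dx": 0, "dy": 0, "dz": 0, "gripper": 0},
    {"wx": 0, "wy": 0, "wz": 3, "dx": 0, "dy": 0, "dz": 0, "gripper": 0},
    {"wx": 0, "wy": 0, "wz": 0, "dx": 0, "dy": 0, "dz": 0, "gripper": 0},
  ],
  force=70,
)

```text
clock: 8.85
position: [586.3, -162.2, 143.3]
tcp_rot: [3.141, 0.0, 2.111]
contact_force: [-0.6, 2.7, 7.6]
width: 0.177
gripper_force: 69.2
```

```bash
python3 d.py 585.5 -163 142 101
```

```text
t 8.85 pos [ 586.26 -162.24  143.32] ydeg 30.95133791304331 q [-0.38  0.51  0.74  1.82 -0.42  0.97  1.08]
F [-0.59  2.74  7.61] T [0.48 0.3  0.02] w 0.17734621248200852 gf 69.1812515258789
shift [-0.26 -1.05  1.32] turn deg [  0.05   0.05 -70.05]
```

Climbing has begun at about 63° of turn. From here I follow it at 0.122 mm per degree.

>>> servo_tool(
  commands=[
    {"wx": 0, "wy": 0, "wz": 0, "dx": 0.3, "dy": 0.2, "dz": -0.6, "gripper": 0},
    {"wx": 0, "wy": 0, "wz": 4, "dx": 0, "dy": 0, "dz": -0.5, "gripper": 0},
    {"wx": 0, "wy": 0, "wz": 4, "dx": 0, "dy": 0, "dz": -0.5, "gripper": 0},
    {"wx": 0, "wy": 0, "wz": 0, "dx": 0, "dy": 0, "dz": 0, "gripper": 0},
  ],
  force=70,
)

```text
clock: 9.35
position: [586.3, -162.0, 144.4]
tcp_rot: [3.141, 0.001, 1.971]
contact_force: [0.6, 1.6, 5.8]
width: 0.173
gripper_force: 68.8
```

```bash
python3 d.py 585.5 -163 142 101
```

```text
t 9.35 pos [ 586.26 -162.03  144.35] ydeg 22.932936170946093 q [-0.4   0.52  0.77  1.82 -0.44  0.98  0.95]
F [0.59 1.62 5.8 ] T [ 0.38 -0.04 -0.05] w 0.17294172459637588 gf 68.78587245941162
shift [-0.6  -1.08  2.35] turn deg [  0.02   0.07 -78.07]
```

>>> servo_tool(
  commands=[
    {"wx": 0, "wy": 0, "wz": 4, "dx": 0, "dy": 0, "dz": -0.7, "gripper": 0},
    {"wx": 0, "wy": 0, "wz": 4, "dx": 0, "dy": 0, "dz": -0.5, "gripper": 0},
    {"wx": 0, "wy": 0, "wz": 4, "dx": 0, "dy": 0, "dz": -0.5, "gripper": 0},
    {"wx": 0, "wy": 0, "wz": 0, "dx": 0, "dy": 0, "dz": 0, "gripper": 0},
  ],
  force=70,
)

```text
clock: 9.85
position: [586.3, -161.8, 145.8]
tcp_rot: [3.14, 0.0, 1.762]
contact_force: [1.4, 2.3, 2.7]
width: 0.178
gripper_force: 68.6
```

```bash
python3 d.py 585.5 -163 142 101
```

```text
t 9.85 pos [ 586.31 -161.79  145.77] ydeg 10.975807322891049 q [-0.44  0.54  0.82  1.82 -0.47  0.99  0.77]
F [1.43 2.32 2.67] T [ 0.38 -0.33 -0.07] w 0.17847495887661352 gf 68.59683036804199
shift [-1.03 -1.03  3.77] turn deg [  0.04   0.07 -90.02]
```

>>> servo_tool(
  commands=[
    {"wx": 0, "wy": 0, "wz": 4, "dx": 0.2, "dy": 0.1, "dz": -0.5, "gripper": 0},
    {"wx": 0, "wy": 0, "wz": 4, "dx": 0.2, "dy": 0.1, "dz": -0.5, "gripper": 0},
    {"wx": 0, "wy": 0, "wz": 4, "dx": 0, "dy": 0, "dz": -0.5, "gripper": 0},
    {"wx": 0, "wy": 0, "wz": 0, "dx": 0, "dy": 0, "dz": 0, "gripper": 0},
  ],
  force=70,
)

```text
clock: 10.35
position: [586.5, -161.5, 147.2]
tcp_rot: [3.14, 0.0, 1.553]
contact_force: [1.9, 1.3, 2.0]
width: 0.176
gripper_force: 68.5
```

```bash
python3 d.py 585.5 -163 142 101
```

```text
t 10.35 pos [ 586.48 -161.53  147.25] ydeg -1.0158241870766653 q [-0.47  0.56  0.87  1.82 -0.5   1.    0.59]
F [1.87 1.29 2.  ] T [ 0.35 -0.55 -0.04] w 0.17592672571533677 gf 68.49630832672119
shift [-1.49 -0.96  5.24] turn deg [   0.04    0.08 -102.02]
```

>>> servo_tool(
  commands=[
    {"wx": 0, "wy": 0, "wz": 4, "dx": 0.2, "dy": 0.3, "dz": -0.5, "gripper": 0},
    {"wx": 0, "wy": 0, "wz": 4, "dx": 0, "dy": 0.2, "dz": -0.5, "gripper": 0},
    {"wx": 0, "wy": 0, "wz": 2, "dx": 0, "dy": 0, "dz": -0.2, "gripper": 0},
    {"wx": 0, "wy": 0, "wz": 0, "dx": 0, "dy": 0, "dz": 0, "gripper": 0},
  ],
  force=70,
)

```text
clock: 10.85
position: [586.5, -161.1, 148.2]
tcp_rot: [3.141, -0.0, 1.378]
contact_force: [1.8, 1.9, -0.2]
width: 0.178
gripper_force: 68.2
```

```bash
python3 d.py 585.5 -163 142 101
```

```text
t 10.85 pos [ 586.52 -161.1   148.17] ydeg -11.060192801225204 q [-0.5   0.58  0.91  1.82 -0.53  1.01  0.44]
F [ 1.75  1.88 -0.18] T [ 0.44 -0.68  0.02] w 0.17838456071517472 gf 68.23045134544373
shift [-2.06 -0.64  6.17] turn deg [   0.02    0.01 -112.06]
```

>>> servo_tool(
  commands=[
    {"wx": 0, "wy": 0, "wz": 3, "dx": 0.2, "dy": 0.2, "dz": -0.3, "gripper": 0},
    {"wx": 0, "wy": 0, "wz": 3, "dx": 0, "dy": 0, "dz": -0.3, "gripper": 0},
    {"wx": 0, "wy": 0, "wz": 0, "dx": 0, "dy": 0, "dz": 0, "gripper": 0},
  ],
  force=70,
)

```text
clock: 11.22
position: [586.7, -160.9, 148.5]
tcp_rot: [3.141, 0.0, 1.273]
contact_force: [3.5, 1.8, -2.9]
width: 0.173
gripper_force: 68.1
```

```bash
python3 d.py 585.5 -163 142 101
```

```text
t 11.225 pos [ 586.67 -160.94  148.51] ydeg -17.048653524437842 q [-0.51  0.59  0.94  1.82 -0.55  1.02  0.35]
F [ 3.47  1.84 -2.91] T [ 0.35 -0.87  0.05] w 0.17259469357958415 gf 68.05884003639221
shift [-2.32 -0.52  6.51] turn deg [   0.      0.01 -118.05]
```

>>> servo_tool(
  commands=[
    {"wx": 0, "wy": 0, "wz": 2, "dx": 0, "dy": 0.3, "dz": 0, "gripper": 0},
    {"wx": 0, "wy": 0, "wz": 2, "dx": 0, "dy": 0, "dz": -0.2, "gripper": 0},
    {"wx": 0, "wy": 0, "wz": 0, "dx": 0, "dy": 0, "dz": 0, "gripper": 0},
  ],
  force=70,
)

```text
clock: 11.6
position: [586.8, -161.1, 149.0]
tcp_rot: [-3.141, -0.0, 1.202]
contact_force: [3.3, 1.0, -2.7]
width: 0.175
gripper_force: 68.1
```

```bash
python3 d.py 585.5 -163 142 101
```

```text
t 11.6 pos [ 586.84 -161.09  149.05] ydeg -21.14684573307242 q [-0.52  0.6   0.95  1.82 -0.56  1.03  0.29]
F [ 3.29  0.97 -2.75] T [ 0.51 -0.86  0.03] w 0.17481458607885086 gf 68.0927038192749
shift [-2.27 -0.55  7.05] turn deg [  -0.     -0.02 -122.15]
```

>>> servo_tool(
  commands=[
    {"wx": 0, "wy": 0, "wz": 2, "dx": 0, "dy": 0.3, "dz": -0.2, "gripper": 0},
    {"wx": 0, "wy": 0, "wz": 2, "dx": 0, "dy": 0, "dz": -0.2, "gripper": 0},
    {"wx": 0, "wy": 0, "wz": 0, "dx": 0, "dy": 0, "dz": 0, "gripper": 0},
  ],
  force=70,
)

```text
clock: 11.98
position: [587.0, -161.2, 149.6]
tcp_rot: [-3.141, -0.0, 1.132]
contact_force: [3.3, 2.6, -1.6]
width: 0.172
gripper_force: 68.1
```

```bash
python3 d.py 585.5 -163 142 101
```

```text
t 11.975 pos [ 587.05 -161.24  149.63] ydeg -25.163302592526115 q [-0.53  0.6   0.97  1.82 -0.58  1.03  0.23]
F [ 3.32  2.61 -1.6 ] T [ 0.67 -0.73  0.02] w 0.17206558943945785 gf 68.13869118690491
shift [-2.25 -0.65  7.63] turn deg [  -0.01   -0.03 -126.16]
```

>>> servo_tool(
  commands=[
    {"wx": 0, "wy": 0, "wz": 0, "dx": 0.2, "dy": 0.2, "dz": -0.7, "gripper": 0},
    {"wx": 0, "wy": 0, "wz": 0, "dx": 0, "dy": 0, "dz": -0.7, "gripper": 0},
    {"wx": 0, "wy": 0, "wz": 0, "dx": 0, "dy": 0, "dz": 0, "gripper": 0},
  ],
  force=70,
)

```text
clock: 12.35
position: [587.2, -161.7, 151.0]
tcp_rot: [-3.142, 0.0, 1.132]
contact_force: [2.9, 1.6, -2.8]
width: 0.176
gripper_force: 68.1
```

```bash
python3 d.py 585.5 -163 142 101
```

```text
t 12.35 pos [ 587.2  -161.66  151.04] ydeg -25.16576326776649 q [-0.53  0.6   0.97  1.82 -0.58  1.03  0.22]
F [ 2.89  1.6  -2.77] T [ 0.44 -0.69  0.03] w 0.17638428532935796 gf 68.08748602867126
shift [-1.93 -0.97  9.04] turn deg [  -0.02    0.01 -126.17]
```

>>> servo_tool(
  commands=[
    {"wx": 0, "wy": 0, "wz": 0, "dx": 0, "dy": 0, "dz": -0.5, "gripper": 0},
    {"wx": 0, "wy": 0, "wz": 0, "dx": 0, "dy": 0, "dz": -0.6, "gripper": 0},
    {"wx": 0, "wy": 0, "wz": 0, "dx": 0, "dy": 0, "dz": 0, "gripper": 0},
  ],
  force=70,
)

```text
clock: 12.72
position: [587.3, -161.8, 152.3]
tcp_rot: [3.142, 0.0, 1.132]
contact_force: [3.1, 2.0, -2.5]
width: 0.173
gripper_force: 68.1
```

```bash
python3 d.py 585.5 -163 142 101
```

```text
t 12.725 pos [ 587.25 -161.76  152.32] ydeg -25.16505802300247 q [-0.54  0.6   0.97  1.82 -0.57  1.04  0.22]
F [ 3.06  1.98 -2.51] T [ 0.29 -0.62  0.01] w 0.17280306597572162 gf 68.08553338050842
shift [-1.86 -1.06 10.32] turn deg [  -0.02    0.02 -126.17]
```

It has risen 9.7 mm with only its weight on the wrist, so the nut is free. I lift it straight up.

>>> servo_tool(
  commands=[
    {"wx": 0, "wy": 0, "wz": 0, "dx": 0, "dy": 0.2, "dz": -1, "gripper": 0},
    {"wx": 0, "wy": 0, "wz": 0, "dx": 0, "dy": 0, "dz": -2, "gripper": 0},
    {"wx": 0, "wy": 0, "wz": 0, "dx": 0, "dy": 0, "dz": -2, "gripper": 0},
    {"wx": 0, "wy": 0, "wz": 0, "dx": 0, "dy": 0, "dz": -2, "gripper": 0},
    {"wx": 0, "wy": 0, "wz": 0, "dx": 0, "dy": 0, "dz": 0, "gripper": 0},
  ],
  force=70,
)

```text
clock: 13.35
position: [586.6, -162.4, 159.4]
tcp_rot: [-3.141, 0.001, 1.131]
contact_force: [0.3, -0.2, -1.4]
width: 0.175
gripper_force: 68.3
```

```bash
python3 d.py 585.5 -163 142 101
```

```text
t 13.35 pos [ 586.65 -162.44  159.43] ydeg -25.19277531302837 q [-0.54  0.59  0.98  1.81 -0.56  1.05  0.22]
F [ 0.35 -0.16 -1.42] T [-0.    0.    0.01] w 0.17467470634010904 gf 68.34577560424805
shift [-0.97 -0.78 17.43] turn deg [  -0.11   -0.02 -126.19]
```

Everything is free now, so I lift it clear.

>>> servo_tool(
  commands=[
    {"wx": 0, "wy": 0, "wz": 0, "dx": 0, "dy": 0, "dz": -5, "gripper": 0},
    {"wx": 0, "wy": 0, "wz": 0, "dx": 0, "dy": 0, "dz": -8, "gripper": 0},
    {"wx": 0, "wy": 0, "wz": 0, "dx": 0, "dy": 0, "dz": -10, "gripper": 0},
    {"wx": 0, "wy": 0, "wz": 0, "dx": 0, "dy": 0, "dz": -10, "gripper": 0},
    {"wx": 0, "wy": 0, "wz": 0, "dx": 0, "dy": 0, "dz": -10, "gripper": 0},
    {"wx": 0, "wy": 0, "wz": 0, "dx": 0, "dy": 0, "dz": -5, "gripper": 0},
    {"wx": 0, "wy": 0, "wz": 0, "dx": 0, "dy": 0, "dz": 0, "gripper": 0},
  ],
  force=70,
)

```text
clock: 14.22
position: [587.8, -161.5, 207.7]
tcp_rot: [3.141, -0.0, 1.132]
contact_force: [0.2, 0.5, -1.4]
width: 0.181
gripper_force: 68.4
```

```bash
python3 d.py 569 193 205 -25;python3 - <<'E'
from h import *
s=cap('side')['image'][:,:,::-1]
cv2.imwrite('pics/z4.png',cv2.resize(s[135:245,293:373],None,fx=5,fy=5,interpolation=cv2.INTER_CUBIC))
E
```

```text
t 14.225 pos [ 587.83 -161.53  207.71] ydeg -25.141081250885655 q [-0.58  0.54  1.03  1.77 -0.51  1.12  0.18]
F [ 0.22  0.49 -1.38] T [-0.01 -0.04 -0.03] w 0.18066418321997554 gf 68.36422204971313
shift [ 312.94 -167.67    2.67] turn deg [ 0.05 -0.02 -0.14]
```

View pics/z4.png

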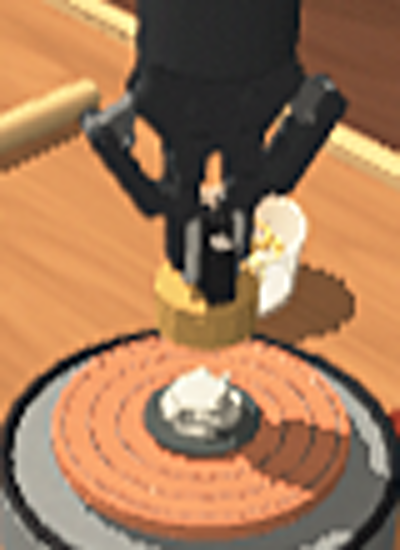

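The nut is off and hangs upright, and the spindle is bare at crop (205,400). I carry it over the tray.

>>> servo_tool(
  commands=[
    {"wx": 0, "wy": 0, "wz": 0, "dx": 15, "dy": -8, "dz": 0, "gripper": 0},
    {"wx": 0, "wy": 0, "wz": 0, "dx": 30, "dy": -16, "dz": 0, "gripper": 0},
    {"wx": 0, "wy": 0, "wz": 0, "dx": 38, "dy": -20, "dz": 0, "gripper": 0},
    {"wx": 0, "wy": 0, "wz": 0, "dx": 38, "dy": -20, "dz": 0, "gripper": 0},
    {"wx": 0, "wy": 0, "wz": 0, "dx": 38, "dy": -20, "dz": 0, "gripper": 0},
    {"wx": 0, "wy": 0, "wz": 0, "dx": 38, "dy": -21, "dz": 0, "gripper": 0},
    {"wx": 0, "wy": 0, "wz": 0, "dx": 38, "dy": -21, "dz": 0, "gripper": 0},
    {"wx": 0, "wy": 0, "wz": 0, "dx": 38, "dy": -21, "dz": 0, "gripper": 0},
    {"wx": 0, "wy": 0, "wz": 0, "dx": 25, "dy": -13, "dz": 0, "gripper": 0},
    {"wx": 0, "wy": 0, "wz": 0, "dx": 15, "dy": -8, "dz": 0, "gripper": 0},
    {"wx": 0, "wy": 0, "wz": 0, "dx": 0, "dy": 0, "dz": 10, "gripper": 0},
    {"wx": 0, "wy": 0, "wz": 0, "dx": 0, "dy": 0, "dz": 20, "gripper": 0},
    {"wx": 0, "wy": 0, "wz": 0, "dx": 0, "dy": 0, "dz": 30, "gripper": 0},
    {"wx": 0, "wy": 0, "wz": 0, "dx": 0, "dy": 0, "dz": 30, "gripper": 0},
    {"wx": 0, "wy": 0, "wz": 0, "dx": 0, "dy": 0, "dz": 20, "gripper": 0},
    {"wx": 0, "wy": 0, "wz": 0, "dx": 0, "dy": 0, "dz": 15, "gripper": 0},
    {"wx": 0, "wy": 0, "wz": 0, "dx": 0, "dy": 0, "dz": 5, "gripper": 0},
    {"wx": 0, "wy": 0, "wz": 0, "dx": 0, "dy": 0, "dz": 0, "gripper": 0},
    {"wx": 0, "wy": 0, "wz": 0, "dx": 0, "dy": 0, "dz": 0, "gripper": 0},
  ],
  force=70,
)

```text
clock: 16.65
position: [569.4, 193.5, 78.1]
tcp_rot: [3.14, -0.001, 1.132]
contact_force: [-0.5, -0.5, -1.4]
width: 0.174
gripper_force: 68.4
```

```bash
python3 d.py 569 193 53 -25;python3 - <<'E'
from h import *
s=cap('side')['image'][:,:,::-1];a=cap('top')['image'][:,:,::-1]
z=lambda im,u,v,w,h,k:cv2.resize(im[v:v+h,u:u+w],None,fx=k,fy=k,interpolation=cv2.INTER_CUBIC)
cv2.imwrite('pics/z5.png',np.hstack([z(s,205,130,100,100,4),z(a,150,155,100,100,4)]))
E
```

```text
t 16.65 pos [569.36 193.5   78.15] ydeg -25.141875682950825 q [-1.08  0.68  0.89  1.87 -0.67  0.92 -0.3 ]
F [-0.54 -0.53 -1.42] T [ 0.01  0.   -0.  ] w 0.17383833950925068 gf 68.359215259552
shift [-0.64 -0.14 25.15] turn deg [ 0.07 -0.08 -0.14]
```

View pics/z5.png

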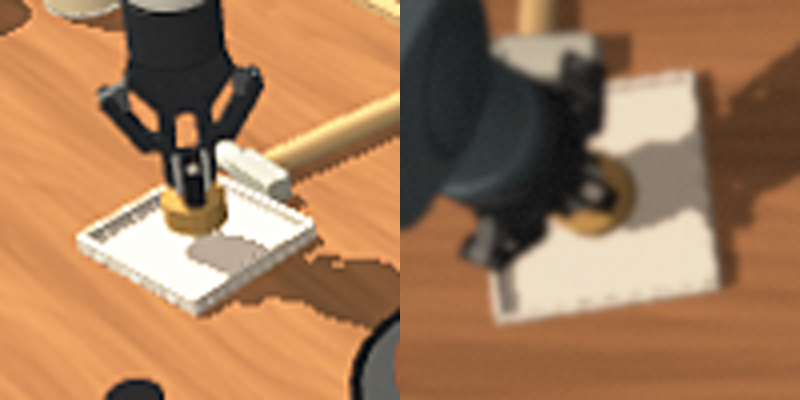

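The nut is upright over the middle of the tray, at crop (195,210). I lower it gently.

>>> servo_tool(
  commands=[
    {"wx": 0, "wy": 0, "wz": 0, "dx": 0, "dy": 0, "dz": 8, "gripper": 0},
    {"wx": 0, "wy": 0, "wz": 0, "dx": 0, "dy": 0, "dz": 8, "gripper": 0},
    {"wx": 0, "wy": 0, "wz": 0, "dx": 0, "dy": 0, "dz": 4, "gripper": 0},
    {"wx": 0, "wy": 0, "wz": 0, "dx": 0, "dy": 0, "dz": 2, "gripper": 0},
    {"wx": 0, "wy": 0, "wz": 0, "dx": 0, "dy": 0, "dz": 1, "gripper": 0},
    {"wx": 0, "wy": 0, "wz": 0, "dx": 0, "dy": 0, "dz": 0, "gripper": 0},
    {"wx": 0, "wy": 0, "wz": 0, "dx": 0, "dy": 0, "dz": 0, "gripper": 0},
  ],
  force=70,
)

```text
clock: 17.62
position: [568.7, 193.3, 54.4]
tcp_rot: [3.141, -0.0, 1.132]
contact_force: [-0.6, 0.7, -1.6]
width: 0.175
gripper_force: 68.4
```

>>> servo_tool(
  commands=[
    {"wx": 0, "wy": 0, "wz": 0, "dx": 0, "dy": 0, "dz": 0.5, "gripper": 0},
    {"wx": 0, "wy": 0, "wz": 0, "dx": 0, "dy": 0, "dz": 0.5, "gripper": 0},
    {"wx": 0, "wy": 0, "wz": 0, "dx": 0, "dy": 0, "dz": 0.3, "gripper": 0},
    {"wx": 0, "wy": 0, "wz": 0, "dx": 0, "dy": 0, "dz": 0, "gripper": 0},
    {"wx": 0, "wy": 0, "wz": 0, "dx": 0, "dy": 0, "dz": 0, "gripper": 0},
  ],
  force=70,
)

```text
clock: 18.25
position: [568.5, 193.2, 52.9]
tcp_rot: [-3.142, 0.0, 1.132]
contact_force: [-1.1, -0.6, -1.3]
width: 0.174
gripper_force: 68.4
```

>>> servo_tool(
  commands=[
    {"wx": 0, "wy": 0, "wz": 0, "dx": 0, "dy": 0, "dz": 0.4, "gripper": 0},
    {"wx": 0, "wy": 0, "wz": 0, "dx": 0, "dy": 0, "dz": 0.4, "gripper": 0},
    {"wx": 0, "wy": 0, "wz": 0, "dx": 0, "dy": 0, "dz": 0, "gripper": 0},
    {"wx": 0, "wy": 0, "wz": 0, "dx": 0, "dy": 0, "dz": 0, "gripper": 0},
  ],
  force=70,
)

```text
clock: 18.75
position: [568.5, 193.2, 52.5]
tcp_rot: [-3.141, -0.0, 1.132]
contact_force: [-2.8, 0.3, 4.7]
width: 0.175
gripper_force: 68.9
```

Contact is felt at about 5 N. I release and rise.

>>> servo_tool(
  commands=[
    {"wx": 0, "wy": 0, "wz": 0, "dx": 0, "dy": 0, "dz": -0.4, "gripper": 0},
    {"wx": 0, "wy": 0, "wz": 0, "dx": 0, "dy": 0, "dz": 0, "gripper": 25},
    {"wx": 0, "wy": 0, "wz": 0, "dx": 0, "dy": 0, "dz": 0, "gripper": 40},
    {"wx": 0, "wy": 0, "wz": 0, "dx": 0, "dy": 0, "dz": 0, "gripper": 60},
    {"wx": 0, "wy": 0, "wz": 0, "dx": 0, "dy": 0, "dz": 0, "gripper": 60},
    {"wx": 0, "wy": 0, "wz": 0, "dx": 0, "dy": 0, "dz": 0, "gripper": 60},
    {"wx": 0, "wy": 0, "wz": 0, "dx": 0, "dy": 0, "dz": -5, "gripper": 60},
    {"wx": 0, "wy": 0, "wz": 0, "dx": 0, "dy": 0, "dz": -15, "gripper": 60},
    {"wx": 0, "wy": 0, "wz": 0, "dx": 0, "dy": 0, "dz": -30, "gripper": 60},
    {"wx": 0, "wy": 0, "wz": 0, "dx": 0, "dy": 0, "dz": -30, "gripper": 60},
    {"wx": 0, "wy": 0, "wz": 0, "dx": 0, "dy": 0, "dz": -40, "gripper": 60},
    {"wx": 0, "wy": 0, "wz": 0, "dx": 0, "dy": 0, "dz": -40, "gripper": 60},
    {"wx": 0, "wy": 0, "wz": 0, "dx": 0, "dy": 0, "dz": 0, "gripper": 60},
  ],
  force=70,
)

```text
clock: 20.38
position: [571.5, 193.2, 217.4]
tcp_rot: [3.136, -0.007, 1.131]
contact_force: [0.6, 0.5, -0.4]
width: 0.598
gripper_force: 0.0
```

```bash
python3 - <<'E'
from h import *
s=cap('side')['image'][:,:,::-1];a=cap('top')['image'][:,:,::-1]
z=lambda im,u,v,w,h,k:cv2.resize(im[v:v+h,u:u+w],None,fx=k,fy=k,interpolation=cv2.INTER_CUBIC)
cv2.imwrite('pics/z6.png',np.hstack([z(s,205,130,100,100,4),z(a,150,155,100,100,4)]))
E
```

```text
(no output)
```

View pics/z6.png

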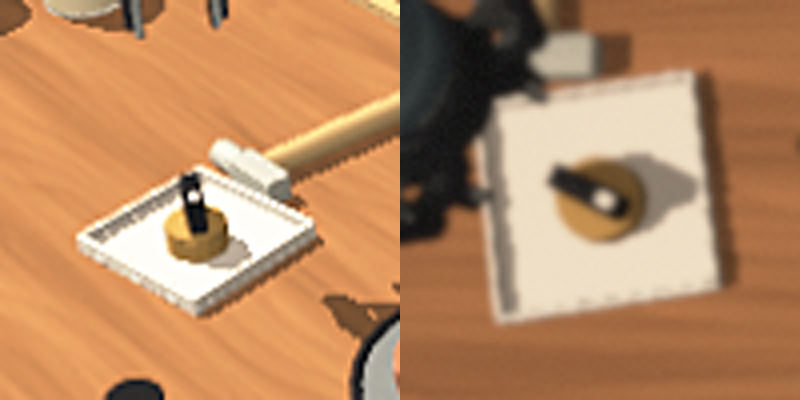

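The nut stands upright in the middle of the tray, with its skirt at top crop (602,200), and the gripper is clear. I hand the job in.

```bash
python3 -c "
from bench import arm
print(arm.job_done())"
```

```text
the job is handed in; nothing more can be done
None
```

The wing nut is unscrewed, lifted off and standing upright in the middle of the white parts tray, and the job was handed in at about 20 s of the 67 s allowed; the hand-in gave no verdict.

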